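Gauge a grip block in a bench caliper

ROBOT

A 6-joint arm with a two-finger parallel gripper is mounted at the origin on a cart in front of the work surface, level with it; the furniture and walls round the work are solid. World frame = base frame: x ahead of the robot, y to its left, z up, the work surface at z = 0. Lengths are in m, angles in degrees, forces in N, time in s.
With the tool pointing down it reaches from about 0.375 to 0.9 m from the base axis. Payload 3.1 kg.
Tool frame: the origin (TCP) lies at the very end of the fingers, on their centre line; the grasp point (between the pads) lies 19 mm behind it (grasp_offset is the distance from the TCP to the grasp point, in m); z points along the fingers, y is the direction in which the jaws open and shut (so a half turn about z gives the same grasp; the last joint's range is limited). The gripper opens to 87 mm and grips with 3 to 60 N. Pads are 19 mm wide; open, the fingers measure 117 mm over their backs; the gripper's body (75 mm by 190 mm) begins 51 mm behind the grasp point.
Start: joints at [66.377, 30.224, 82.088, -0, 67.689, -10.227], TCP at [0.145, 0.608, 0.223] pointing down, gripper open.
Joint ranges: [-176.69, 176.69], [-43.24, 126.21], [12.49, 139.97], [-82, 262], [0, 151.66], [-163.58, 163.58]. Speed limits (degrees/s): [159.86, 159.86, 180, 180, 180, 180].

INTERFACE

Orientations are given as a 3x3 rotation matrix whose columns are the frame's x, y, z axes.
In Python, from rig import * gives the robot as it stands. The module is installed in compiled form; this text tells all that it offers.
- The arm moves only by the tool play_rows, never from a script. Its argument "plan" is a list that holds one entry, the list of rows, each a list of 7 numbers: the shift along the world's x, y, z each as a share of 5 cm, from -1 to 1, then the turn, a rotation vector about the world's x, y, z each as a share of pi rad, from -1 to 1, then the gripper's target within -1 to 1 (fully open at 1, half-way at 0, shut at -1). A call has 1 to 12 rows; each row shifts and turns the commanded pose from where the row before left it; what a row does not reach is not made up. A row lasts 1/10 s, in which the tool goes at most 50 mm and 8.59 degrees, less where a joint would pass 70% of its speed; a pose out of reach is approached as far as the arm can. A call with a number of a shift or a turn outside -1 to 1 is refused whole. A call with a gripper value outside its range is refused whole. The fingers move at their own pace and stop on an object; the grip force is fixed at half the most. Time passes only in rows, so rows that do not move let the fingers close. It gives the time, the measured TCP pose, the force and the opening at its end, in the units of the state.
- read_state(): the state, without advancing time (a new reading comes with each control period).
- capture(name): name is "side" or "top" or "wrist"; returns the picture (400x640x3 uint8, red, green, blue); there is no depth.
- camera_params(name): a dict with "intrinsics" (3x3 intrinsics, pixels), "k1" (the pictures are not rectified: a ray, as slopes to the right and down, at radius r is drawn at 1 + k1 r^2 times it, then the intrinsics apply), "R" (3x3) and "t" (3): a world point X has camera coordinates R X + t; the wrist camera has in their place "mount" (4x4, takes a point from camera to tool coordinates, whose origin is the TCP and whose axes are the flange's). Camera axes: x right, y down, z forward; pixel columns grow to the right and rows downward; lengths in m; the calibration is good to about 2 mm. A picture is of the moment at which its call begins: read the wrist's pose just before it. camera_params takes no time and is no camera call.
- hand_in(): hands the job in, once; it reports no verdict.
The state is a dict: "time_s": time; "joint_positions": joint angles; "qvel": joint speeds; "tau": joint torques, N m; "position": TCP position; "tcp_rot": TCP orientation; "force": force on the tool from outside, world axes, zero at the start; "moment": the same for the moment, N m; "opening": opening from 0.0 (shut) to 1.0 (fully open).
Only numpy, scipy, OpenCV 4.12 (cv2) and the standard library are available. Lean on these libraries where they do the work, as an engineer would, in place of code of your own. Each camera call takes 0.05 s, during which the arm holds its last target. There are 200 camera calls.

TASK

Gauge the length of the loose black grip block in the bench caliper: slide the caliper's jaw open by its round post, lay the block flat on the bed lengthwise between the jaw and the anvil, then slide the jaw shut until it presses the block lightly and squarely against the anvil, and keep up that light pressure for a moment. Press only gently, so that the jaw is not cocked; leave the block gripped between the two, let go, and do not disturb the other loose things on the mat.

Things in the scene. Friction and masses are not known exactly. Their poses are not given: they have to be found in the camera images.
- bench_caliper: Fixed bench caliper: dark bed, beam with scale marks on its far side, upright anvil plate, sliding jaw. Origin: underside of the bed, about where the block's middle belongs. y along the beam from anvil to jaw, x from the open side to the beam, z up. Bed x -38..70, y -70..130, top z 10 mm; beam x 44..60, top z 24 mm; anvil and jaw x -20 to 32 mm or more, top z 28 mm.
- jaw_carriage (a joint): Sliding jaw on the scale, m: its flat face (towards -y) is at y = value - 0.025 in the caliper's frame. 0 to 0.095, + opens; about 2 N of friction, up to 1.5 N more once it pushes the block along; stays where it is left. The anvil's face (towards +y) is nominally at y = -25 mm but left up to 8 mm either side of that, unmeasured: the jaw meets a seated block anywhere from 0.042 to 0.058.
- moving_jaw (a joint): Cocking of the moving jaw about the vertical, rad; 0 is square. Springy play, 8 N m/rad about a line at x = 54 mm. The post is 24 mm nearer to the beam than the block, so 10 N on the post against a block at x = 0 cocks it about 0.03 rad. A closing push of 5 to 9 N on the post (friction included) is right; never cock it beyond 0.06 rad or squeeze the block above 15 N.
- post_grip (a point): Middle of the ribbed round upright thumb post on the moving jaw, 14 mm in diameter, free from z 28 to 66 mm in the caliper's frame; this point is at z = 52 mm, x = 24 mm, 8 mm behind the jaw's face. Nothing else on the caliper is higher than 34 mm.
- block_center (a point): Centre of the grip block, a small black steel block 50 x 26 x 13 mm with fine ribs on its top, about 0.12 kg, lying flat on the mat left of the caliper. Behind the two stands a paper cutter with a raised arm: carry the block well above it or in front of it. x along its 50 mm length, y across its 26 mm width, z up; this point is 6.5 mm above its underside.
- tape_roll_mid (a point): Bystander, leave alone: middle of a green tape roll 67 mm across and 19 mm high, lying flat.
- stopper_mid (a point): Bystander, leave alone: middle of a brown rubber stopper 32 mm across and 28 mm high.
- clip_mid (a point): Bystander, leave alone: a black binder clip 32 x 29 x 36 mm.
- jaw_face (a point): Point on the moving jaw's flat face, at x = 0 and z = 16.5 mm of the caliper's frame; same axes as the caliper while the jaw is square. The middle of a block that touches the jaw is 25 mm from it towards the anvil.

How it is judged (in metres and radians):
On the way, in this order (a step that is already met when the one before it is completed fails the run):
1. the caliper is opened wider than the block is long (value of joint jaw_carriage above 0.061 m), for 0.1 s.
2. the block lies flat on the bed between the jaw and the anvil, let go (z of block_center in the frame of bench_caliper between 0.0145 and 0.0185 m and x of block_center in the frame of bench_caliper between -0.016 and 0.024 m and y of block_center in the frame of bench_caliper between -0.012 and 0.05 m and contact force between the fingers and grip_block below 0.1 N), for 0.2 s.
3. the jaw presses the block, which nothing else pushes, against the anvil with 2 N or more (contact force between moving_jaw and grip_block above 2 N and contact force between the fingers and grip_block below 0.1 N), for 0.2 s.
At the end, for the whole second after the job is handed in: The block lies flat on the bed (its middle between x -16 and +24 mm of the caliper), lengthwise within 0.04 rad, the jaw's face within 1.5 mm of the block's end, the jaw on the scale between 0.04 and 0.06 m and square within 0.03 rad; everything is at rest (y of block_center in the frame of jaw_face between -0.0265 and -0.0235 m and value of joint jaw_carriage between 0.04 and 0.06 m and value of joint moving_jaw between -0.03 and 0.03 rad and angle between the x axis of block_center and the y axis of bench_caliper, either way round below 0.04 rad and angle between block_center's own z axis and vertical below 0.05 rad and x of block_center in the frame of bench_caliper between -0.016 and 0.024 m and z of block_center in the frame of bench_caliper below 0.0185 m and linear speed of grip_block below 0.01 m/s); the robot touches nothing.
It fails at once if the moving jaw is cocked by more than 0.06 rad (value of joint moving_jaw above 0.06 rad or value of joint moving_jaw below -0.06 rad).
It fails at once if the moving jaw squeezes the block with more than 15 N (contact force between moving_jaw and grip_block above 15 N).
It fails at once if a loose bystander is shifted by more than 20 mm (distance of any of tape_roll_mid, stopper_mid, clip_mid from where it was at the start of the episode above 0.02 m).
It also fails if it takes over 61 s, if anything falls off the work surface, if the arm or the gripper's body presses on something with over 40 N, if the wrist force passes 120 N, or if a joint passes its speed limit or range.

## Working session

There is one attempt and no reset: what is moved stays moved. The work goes in short steps, Python scripts to look and compute and a tool call to move; the robot and the scene stay as the last step left them, time stands still between calls to the robot, and variables do not carry over. Pictures are saved under pics/ and viewed, about 8 in all and at most 12, crops included, and the job is handed in when it is done.

Besides the shell and the picture viewer there is one more tool, called after "Request:" as name(argument=value, ...) on one line, values as JSON. play_rows: Moves the arm, as the interface text tells. Its arguments: {"type":"object","properties":{"plan":{"type":"array"}},"required":["plan"]}

```bash
mkdir -p pics; cat > h.py <<'E'
from rig import *
import numpy as np, cv2
def save(n,im): cv2.imwrite('pics/'+n+'.png',im[...,::-1])
def cam(name,st=None):
    p=camera_params(name); K=np.array(p['intrinsics']); k1=p['k1']
    if 'mount' in p:
        M=np.array(p['mount']); Rt=np.array(st['tcp_rot']); 
        Rc=Rt@M[:3,:3]; c=np.array(st['position'])+Rt@M[:3,3]
    else:
        R=np.array(p['R']); Rc=R.T; c=-R.T@np.array(p['t'])
    return K,k1,Rc,c
def ray(C,u,v):
    K,k1,Rc,c=C
    d=np.array([(u-K[0,2])/K[0,0],(v-K[1,2])/K[1,1]]); s=d.copy()
    for _ in range(30): s=d/(1+k1*(s@s))
    return c,Rc@np.array([s[0],s[1],1])
def onplane(C,u,v,z):
    c,d=ray(C,u,v); return c+d*(z-c[2])/d[2]
def proj(C,X):
    K,k1,Rc,c=C; x=Rc.T@(np.array(X)-c); s=x[:2]/x[2]; s=s*(1+k1*(s@s))
    return np.array([K[0,0]*s[0]+K[0,2],K[1,1]*s[1]+K[1,2]])
E
python3 - <<'E'
from h import *
st=read_state(); print({k:np.round(v,3).tolist() for k,v in st.items()})
a=capture('top');b=capture('side')
save('top1',a);save('side1',b)
for n in('top','side'):
    C=cam(n); print(n,C[0].round(1).tolist(),C[1],C[3].round(3),C[2][:,2].round(2))
print(camera_params('wrist'))
E
```

```text
{'time_s': 0.0, 'joint_positions': [66.378, 30.28, 82.157, -0.003, 67.689, -10.229], 'qvel': [0.065, 0.041, -0.017, 0.06, 0.005, 0.08], 'tau': [0.001, -44.005, -17.659, 0.063, 0.058, -0.0], 'position': [0.144, 0.607, 0.222], 'tcp_rot': [[-0.973, 0.232, -0.001], [0.232, 0.973, -0.002], [0.0, -0.002, -1.0]], 'force': [-0.454, 0.311, -0.111], 'moment': [-0.031, -0.02, 0.035], 'opening': 0.999}
top [[404.1, 0.0, 321.9], [0.0, 404.1, 200.4], [0.0, 0.0, 1.0]] -0.03702510714759607 [0.402 0.139 1.036] [ 0.21 -0.01 -0.98]
side [[413.6, 0.0, 322.5], [0.0, 413.6, 203.7], [0.0, 0.0, 1.0]] -0.030786360312111356 [0.123 0.851 0.444] [ 0.54 -0.75 -0.38]
{'intrinsics': array([[302.45807484,   0.        , 322.14693915],
       [  0.        , 302.45807484, 201.54538806],
       [  0.        ,   0.        ,   1.        ]]), 'k1': -0.04392008034136972, 'mount': array([[-4.79802427e-04, -9.59220121e-01, -2.82659741e-01,
         7.73991973e-02],
       [ 9.99999884e-01, -4.51579148e-04, -1.64998972e-04,
         6.51477958e-04],
       [ 3.06270886e-05, -2.82659788e-01,  9.59220227e-01,
        -1.62862974e-01],
       [ 0.00000000e+00,  0.00000000e+00,  0.00000000e+00,
         1.00000000e+00]])}
```

View pics/top1.png

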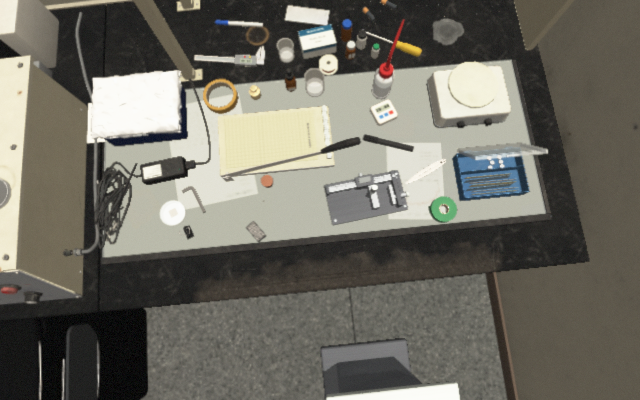

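View pics/side1.png

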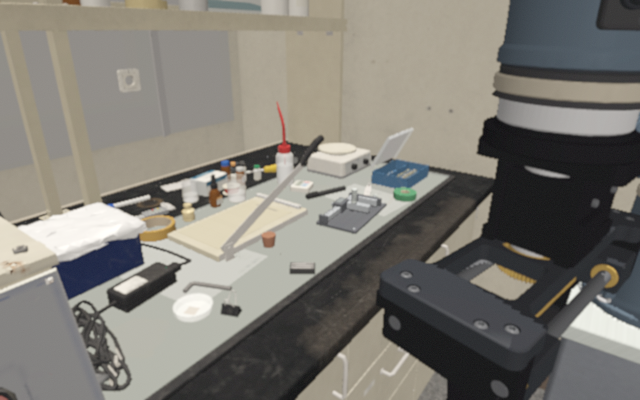

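The top view shows the caliper around (365,195), the block at about (257,231), tape at (444,209), stopper at (267,181) and clip at (188,231). The side view confirms the caliper at (355,210) and the block at (302,268). Next I'll move the wrist camera over the block and caliper for a close look.

```bash
python3 - <<'E'
from h import *
C=cam('top'); a=cv2.imread('pics/top1.png')
for n,u,v,z in [('block',257,231,.013),('clip',188,231,.02),('stop',267,181,.028),('tape',444,209,.019),('bedFL',326,187,.01),('bedNL',334,223,.01),('bedNR',408,210,.01),('bedFR',402,170,.01),('cutterEnd',228,178,.01),('cutterhandle',358,141,.15),('cuth2',325,150,.15)]:
    print(n,onplane(C,u,v,z).round(3))
c=a[155:250,235:465]; save('z1',cv2.resize(c,None,fx=3.4,fy=3.4,interpolation=2)[...,::-1])
E
```

```text
block [0.564 0.296 0.013]
clip [0.58  0.471 0.02 ]
stop [0.689 0.26  0.028]
tape [ 0.572 -0.186  0.019]
bedFL [0.662 0.109 0.01 ]
bedNL [0.565 0.098 0.01 ]
bedNR [ 0.58  -0.096  0.01 ]
bedFR [ 0.688 -0.096  0.01 ]
cutterEnd [0.713 0.364 0.01 ]
cutterhandle [0.729 0.028 0.15 ]
cuth2 [0.715 0.106 0.15 ]
```

View pics/z1.png

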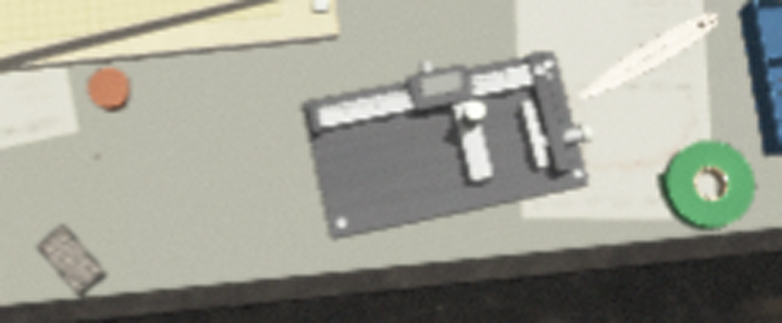

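```bash
python3 - <<'E'
from h import *
T=cam('top');S=cam('side')
def tri(a,b):
    c1,d1=ray(T,*a);c2,d2=ray(S,*b); A=np.stack([d1,-d2],1); s=np.linalg.lstsq(A,c2-c1,rcond=None)[0]
    p,q=c1+s[0]*d1,c2+s[1]*d2; return ((p+q)/2).round(3),np.linalg.norm(p-q).round(4)
print(tri((359,140),(320,139)),tri((322,150),(303,162)),tri((228,178),(229,249)))
f=lambda x,y,z:onplane(T,235+x/3.4,155+y/3.4,z)
for n,x,y,z in [('FL',305,103,.024),('NL',333,238,.01),('NR',585,183,.01),('post',473,110,.066),('jawfaceNear',492,178,.028),('jawfaceFar',480,118,.028),('anvN',545,165,.028),('anvF',525,103,.028),('b1',63,225,.013),('b2',104,276,.013),('b3',82,295,.013),('b4',38,246,.013)]: print(n,f(x,y,z).round(4))
E
```

```text
(array([0.713, 0.032, 0.2  ]), np.float64(0.0012)) (array([0.709, 0.112, 0.162]), np.float64(0.0057)) (array([0.705, 0.358, 0.037]), np.float64(0.0005))
FL [0.6637 0.1122 0.024 ]
NL [0.5606 0.1014 0.01  ]
NR [ 0.5833 -0.0938  0.01  ]
post [ 0.6353 -0.0078  0.066 ]
jawfaceNear [ 0.5909 -0.021   0.028 ]
jawfaceFar [ 0.6377 -0.018   0.028 ]
anvN [ 0.5968 -0.0618  0.028 ]
anvF [ 0.6459 -0.0534  0.028 ]
b1 [0.5903 0.3034 0.013 ]
b2 [0.5486 0.2752 0.013 ]
b3 [0.536  0.2926 0.013 ]
b4 [0.5762 0.3232 0.013 ]
```

Request:
play_rows(plan=[[[1, -1, 0.2, 0, 0, 0, 1], [1, -1, 0.2, 0, 0, 0, 1], [1, -1, 0.2, 0, 0, 0, 1], [1, -1, 0.2, 0, 0, 0, 1], [1, -1, 0, 0, 0, 0, 1], [1, -1, 0, 0, 0, 0, 1], [1, -1, 0, 0, 0, 0, 1], [1, -1, 0, 0, 0, 0, 1], [0.5, -0.5, 0, 0, 0, 0, 1], [0, 0, 0, 0, 0, 0, 1]]])

```text
time_s: 1.1
position: [0.4548, 0.2984, 0.2503]
tcp_rot: [[-0.971, 0.237, 0.002], [0.237, 0.971, -0.001], [-0.002, -0.001, -1.0]]
force: [1.0, -0.8, -0.3]
opening: 0.997
```

Request:
play_rows(plan=[[[0.23, -0.6, 0, 0, 0, 0.0125, -1], [0.23, -0.6, 0, 0, 0, 0.0125, -1], [0.23, -0.6, 0, 0, 0, 0.0125, -1], [0.23, -0.6, 0, 0, 0, 0.0125, -1], [0.23, -0.6, 0, 0, 0, 0.0125, -1], [0.23, -0.6, 0, 0, 0, 0.0125, -1], [0.23, -0.6, 0, 0, 0, 0.0125, -1], [0.23, -0.6, 0, 0, 0, 0.0125, -1], [0.23, -0.6, 0, 0, 0, 0.0125, -1], [0, 0, 0, 0, 0, 0, -1], [0, 0, 0, 0, 0, 0, -1]]])

```text
time_s: 2.2
position: [0.5542, 0.0319, 0.2501]
tcp_rot: [[-0.993, -0.118, -0.002], [-0.118, 0.993, 0.001], [0.001, 0.001, -1.0]]
force: [-0.0, 0.8, 0.2]
opening: 0.079
```

```bash
python3 - <<'E'
from h import *
import pickle
st=read_state(); w=capture('wrist'); save('w1',w); pickle.dump(st,open('w1.pkl','wb'))
print(np.round(st['position'],4),np.round(st['force'],2),st['opening'],np.round(st['joint_positions'],1))
save('w1z',cv2.resize(w[60:360,60:560],None,fx=1.6,fy=1.6,interpolation=2))
E
```

```text
[0.5542 0.0319 0.2501] [-0.02  0.82  0.24] 0.07878572819792494 [  -8.3   23.    90.3    0.    66.8 -105.1]
```

View pics/w1z.png

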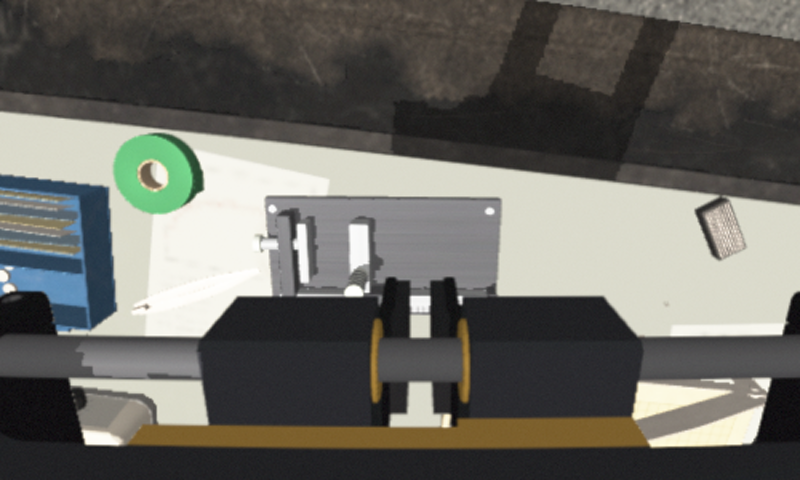

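The wrist view (crop offset 60, scale 1.6) shows the bed's near corners at (265,197) and (500,198), the jaw at (358,245), the post top at (353,291), the anvil face near x=309, and the block at (721,228).

```bash
cat >> h.py <<'E'
import os
if os.path.exists('cal.npy'):
    _o=np.load('cal.npy'); ang=_o[2]
    CX=np.array([np.cos(ang),np.sin(ang)]);CY=np.array([-np.sin(ang),np.cos(ang)])
    tocal=lambda p:np.array([(np.array(p[:2])-_o[:2])@CX,(np.array(p[:2])-_o[:2])@CY])*1000
    toworld=lambda x,y:_o[:2]+(x*CX+y*CY)/1000
E
python3 - <<'E'
from h import *
import pickle
st=pickle.load(open('w1.pkl','rb')); C=cam('wrist',st)
f=lambda x,y,z:onplane(C,60+(x+.5)/1.6-.5,60+(y+.5)/1.6-.5,z)
nr=f(265,197,.01);nl=f(500.5,198,.01)
d=(nl-nr)[:2]; print('len',np.linalg.norm(d)); d/=np.linalg.norm(d); ang=np.arctan2(-d[0],d[1])
X=np.array([np.cos(ang),np.sin(ang)]);Y=d
mid=(nr+nl)[:2]/2
o=mid+.038*X-.03*Y
np.save('cal.npy',np.array([*o,ang])); print('origin',o.round(4),'ang',np.degrees(ang))
from importlib import reload; import h; reload(h)
for n,x,y,z in [('post',355,291,.066),('jf',349,222,.028),('jf2',349,265,.028),('anv',312,225,.028),('anv2',312,280,.028),('tape',157,173,.019)]:
    p=f(x,y,z);print(n,p.round(4),h.tocal(p).round(1))
im=capture('wrist');hs=cv2.cvtColor(im,cv2.COLOR_RGB2HSV)
roi=np.zeros(im.shape[:2],np.uint8); roi[175:230,485:540]=1
g=cv2.cvtColor(im,cv2.COLOR_RGB2GRAY); m=((g<165)&(roi>0)).astype(np.uint8)
m=cv2.morphologyEx(m,cv2.MORPH_CLOSE,np.ones((3,3)))
cs=max(cv2.findContours(m,0,2)[0],key=cv2.contourArea); 
C=cam('wrist',read_state())
P=np.array([onplane(C,*q[0],.013)[:2] for q in cs])*1000
r=cv2.minAreaRect(P.astype(np.float32)); print('block',r, cv2.minAreaRect(cs))
E
```

```text
len 0.20147733282530425
origin [ 0.6139 -0.0226] ang 6.462066959120007
post [ 0.6363 -0.0084  0.066 ] [23.9 11.6]
jf [ 0.5925 -0.0218  0.028 ] [-21.2   3.3]
jf2 [ 0.6304 -0.0189  0.028 ] [16.8  1.9]
anv [ 0.5987 -0.0521  0.028 ] [-18.4 -27.6]
anv2 [ 0.6479 -0.0494  0.028 ] [ 30.7 -30.5]
tape [ 0.5717 -0.1855  0.019 ] [ -60.3 -157.1]
block ((558.833251953125, 298.0513610839844), (68.48609161376953, 79.83623504638672), 7.159925937652588) ((512.0, 198.5), (47.0, 54.0), 90.0)
```

Request:
play_rows(plan=[[[0.43, -0.37, 0, 0, 0, 0, -1], [0.43, -0.37, 0, 0, 0, 0, -1], [0.43, -0.37, 0, 0, 0, 0, -1], [0.43, -0.37, 0, 0, 0, 0, -1], [0, 0, -0.7, 0, 0, 0, -1], [0, 0, -0.7, 0, 0, 0, -1], [0, 0, -0.7, 0, 0, 0, -1], [0, 0, -0.7, 0, 0, 0, -1], [0, 0, -0.7, 0, 0, 0, -1], [0, 0, -0.6, 0, 0, 0, -1], [0, 0, 0, 0, 0, 0, -1]]])

```text
time_s: 3.4
position: [0.6366, -0.0399, 0.0412]
tcp_rot: [[-0.993, -0.121, -0.01], [-0.121, 0.993, 0.003], [0.01, 0.004, -1.0]]
force: [-0.5, -0.0, 0.5]
opening: 0.005
```

```bash
python3 - <<'E'
from h import *
st=read_state(); save('w2',capture('wrist'));s=capture('side');save('s2',cv2.resize(s[150:260,280:460],None,fx=4,fy=4,interpolation=2))
print(np.round(st['position'],4),tocal(st['position']),np.round(st['force'],2),st['opening'])
E
```

```text
[ 0.6366 -0.0399  0.0412] [ 20.57987575 -19.67199128] [-0.46 -0.01  0.49] 0.005019527977591799
```

View pics/w2.png

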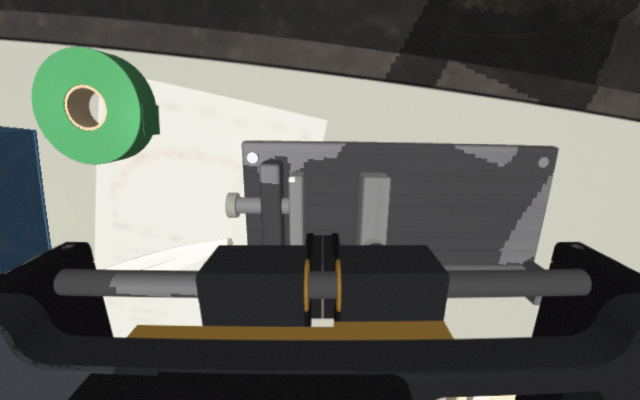

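Request:
play_rows(plan=[[[0.05, 0.14, 0.04, 0, 0, 0, -1], [-0.016, 0.1, 0, 0, 0, 0, -1], [-0.016, 0.1, 0, 0, 0, 0, -1], [-0.016, 0.12, 0, 0, 0, 0, -1], [-0.016, 0.14, 0, 0, 0, 0, -1], [-0.016, 0.14, 0, 0, 0, 0, -1], [-0.016, 0.14, 0, 0, 0, 0, -1], [-0.016, 0.14, 0, 0, 0, 0, -1], [-0.016, 0.14, 0, 0, 0, 0, -1], [-0.01, 0.07, 0, 0, 0, 0, -1], [0, 0, 0, 0, 0, 0, -1], [0, 0, 0, 0, 0, 0, -1]]])

```text
time_s: 4.7
position: [0.6352, 0.0196, 0.047]
tcp_rot: [[-0.993, -0.119, -0.002], [-0.119, 0.993, 0.001], [0.002, 0.001, -1.0]]
force: [-0.5, -0.0, -0.8]
opening: 0.003
```

```bash
python3 - <<'E'
from h import *
st=read_state(); save('w3',capture('wrist'))
print(np.round(st['position'],4),tocal(st['position']),np.round(st['force'],2))
C=cam('wrist',st)
print([ (v,proj(C,[*toworld(-15,v-25),.028]).round(0)) for v in (60,70,80)])
g=cv2.cvtColor(cv2.imread('pics/w3.png'),6)
for x in(-15,-8):
  row=[]
  for y in range(-40,75,1):
    u,v=proj(C,[*toworld(x,y),.028]); row.append((y,int(g[int(round(v)),int(round(u))])))
  print(x,row)
E
```

```text
[0.6352 0.0196 0.047 ] [25.93902608 39.5315223 ] [-0.46 -0.01 -0.84]
[(60, array([314., 174.])), (70, array([331., 174.])), (80, array([347., 175.]))]
-15 [(-40, 246), (-39, 246), (-38, 248), (-37, 248), (-36, 245), (-35, 141), (-34, 110), (-33, 91), (-32, 90), (-31, 89), (-30, 89), (-29, 87), (-28, 79), (-27, 74), (-26, 73), (-25, 73), (-24, 74), (-23, 74), (-22, 73), (-21, 73), (-20, 72), (-19, 73), (-18, 73), (-17, 74), (-16, 73), (-15, 70), (-14, 73), (-13, 72), (-12, 73), (-11, 73), (-10, 73), (-9, 71), (-8, 74), (-7, 71), (-6, 75), (-5, 70), (-4, 75), (-3, 74), (-2, 73), (-1, 74), (0, 75), (1, 73), (2, 74), (3, 74), (4, 74), (5, 73), (6, 73), (7, 73), (8, 73), (9, 72), (10, 74), (11, 74), (12, 73), (13, 73), (14, 74), (15, 72), (16, 72), (17, 74), (18, 73), (19, 72), (20, 71), (21, 72), (22, 73), (23, 74), (24, 72), (25, 72), (26, 73), (27, 75), (28, 72), (29, 72), (30, 72), (31, 72), (32, 73), (33, 73), (34, 74), (35, 72), (36, 74), (37, 72), (38, 72), (39, 72), (40, 74), (41, 73), (42, 73), (43, 75), (44, 72), (45, 73), (46, 75), (47, 74), (48, 74), (49, 75), (50, 98), (51, 1
[... 748 characters left out ...]
, 72), (7, 72), (8, 75), (9, 74), (10, 75), (11, 73), (12, 73), (13, 72), (14, 72), (15, 72), (16, 72), (17, 73), (18, 73), (19, 73), (20, 73), (21, 74), (22, 74), (23, 74), (24, 74), (25, 74), (26, 71), (27, 73), (28, 72), (29, 74), (30, 74), (31, 73), (32, 72), (33, 73), (34, 72), (35, 72), (36, 73), (37, 73), (38, 73), (39, 73), (40, 75), (41, 74), (42, 75), (43, 75), (44, 73), (45, 73), (46, 74), (47, 72), (48, 72), (49, 77), (50, 105), (51, 131), (52, 146), (53, 144), (54, 146), (55, 145), (56, 145), (57, 145), (58, 141), (59, 141), (60, 139), (61, 141), (62, 140), (63, 142), (64, 144), (65, 145), (66, 136), (67, 80), (68, 73), (69, 71), (70, 72), (71, 74), (72, 71), (73, 73), (74, 73)]
```

Request:
play_rows(plan=[[[0.01, -0.12, 0, 0, 0, 0, -1], [0, 0, 0.7, 0, 0, 0, -1], [-0.2, 0, 0.8, 0, 0, 0, 0], [-0.4, 0.2, 0.8, 0, 0, -0.04, 1], [-0.4, 0.5, 0.8, 0, 0, -0.047, 1], [-0.3, 0.6, 0.5, 0, 0, -0.047, 1], [0, 0.6, 0, 0, 0, -0.047, 1], [0, 0.6, 0, 0, 0, -0.047, 1], [0, 0.6, 0, 0, 0, -0.047, 1], [0, 0.6, 0, 0, 0, -0.047, 1], [0, 0.6, 0, 0, 0, -0.047, 1], [0, 0.6, 0, 0, 0, -0.047, 1]]])

```text
time_s: 5.95
position: [0.5717, 0.258, 0.2262]
tcp_rot: [[-0.368, 0.93, -0.002], [0.93, 0.368, -0.0], [0.0, -0.002, -1.0]]
force: [0.6, 0.6, 0.1]
opening: 0.832
```

Request:
play_rows(plan=[[[0, 0.2, 0, 0, 0, -0.047, 1], [0, 0.2, 0, 0, 0, -0.047, 1], [0, 0, 0, 0, 0, -0.047, 1], [0, 0, 0, 0, 0, -0.047, 1], [0, 0, 0, 0, 0, -0.047, 1], [0, 0, 0, 0, 0, -0.047, 1], [0, 0, 0, 0, 0, -0.047, 1], [0, 0, 0, 0, 0, -0.047, 1], [0, 0, 0, 0, 0, -0.047, 1], [0, 0, 0, 0, 0, 0, 1], [0, 0, 0, 0, 0, 0, 1]]])

```text
time_s: 7.05
position: [0.572, 0.277, 0.2262]
tcp_rot: [[0.809, 0.588, -0.001], [0.588, -0.809, -0.0], [-0.001, -0.0, -1.0]]
force: [1.1, 0.3, -0.5]
opening: 1.002
```

```bash
python3 - <<'E'
from h import *
st=read_state(); w=capture('wrist');save('w4',w)
R=np.array(st['tcp_rot']);print(np.round(st['position'],4),np.degrees(np.arctan2(R[1,0],R[0,0])),st['opening'],np.round(st['joint_positions'],1))
C=cam('wrist',st); print(proj(C,[.563,.298,.013]))
E
```

```text
[0.572  0.277  0.2262] 35.98664871510688 1.002181897351915 [15.8 30.9 80.2  0.  69.  69.8]
[304.75890386 172.81414172]
```

View pics/w4.png

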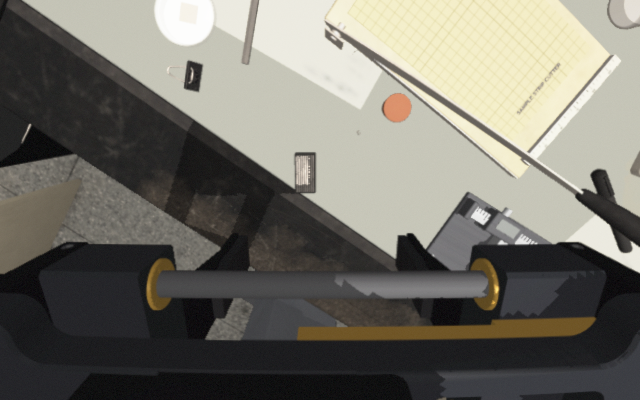

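The block is at about (305,172), almost aligned with the image columns. The fingers are open and the cutter arm is well to the right.

```bash
cat >> h.py <<'E'
def blk(im,C,u0,v0,z,r=34,thr=150):
    g=cv2.cvtColor(im,cv2.COLOR_RGB2GRAY); m=np.zeros_like(g); u0,v0=int(u0),int(v0)
    m[v0-r:v0+r,u0-r:u0+r]=(g[v0-r:v0+r,u0-r:u0+r]<thr)
    m=cv2.morphologyEx(m,cv2.MORPH_CLOSE,np.ones((5,5)))
    n,l,s,c=cv2.connectedComponentsWithStats(m)
    k=l[v0,u0]; cs=max(cv2.findContours((l==k).astype(np.uint8),0,2)[0],key=cv2.contourArea)
    P=np.array([onplane(C,*q[0],z)[:2] for q in cs])*1000
    return cv2.minAreaRect(P.astype(np.float32)),cv2.boundingRect(cs)
E
python3 - <<'E'
from h import *
st=read_state(); C=cam('wrist',st); im=cv2.imread('pics/w4.png')[...,::-1].copy()
for t in(110,130,150): print(blk(im,C,305,172,.013,r=26,thr=t))
for n,u,v in[('a',295,152),('b',315,152),('c',316,192),('d',297,193)]: print(n,onplane(C,u,v,.013).round(4))
E
```

```text
(((492.1878662109375, 227.39288330078125), (612.2623901367188, 1139.6531982421875), 36.01773452758789), (0, 0, 640, 400))
(((492.1878662109375, 227.39288330078125), (612.2623901367188, 1139.6531982421875), 36.01773452758789), (0, 0, 640, 400))
(((492.1878662109375, 227.39288330078125), (612.2623901367188, 1139.6531982421875), 36.01773452758789), (0, 0, 640, 400))
a [0.5774 0.3229 0.013 ]
b [0.592  0.3028 0.013 ]
c [0.5511 0.272  0.013 ]
d [0.5356 0.291  0.013 ]
```

Request:
play_rows(plan=[[[-0.08, 0.2, -0.2, 0, 0, 0.0055, 1], [-0.08, 0.2, -0.6, 0, 0, 0, 1], [0, 0, -0.7, 0, 0, 0, 1], [0, 0, -0.7, 0, 0, 0, 1], [0, 0, -0.7, 0, 0, 0, 1], [0, 0, -0.7, 0, 0, 0, 1], [0, 0, -0.4, 0, 0, 0, 1], [0, 0, 0, 0, 0, 0, 1], [0, 0, 0, 0, 0, 0, 1]]])

```text
time_s: 8.0
position: [0.5639, 0.2979, 0.0262]
tcp_rot: [[0.8, 0.6, -0.001], [0.6, -0.8, -0.0], [-0.001, -0.0, -1.0]]
force: [-0.2, 0.0, 0.2]
opening: 1.002
```

```bash
python3 - <<'E'
from h import *
st=read_state(); w=capture('wrist')
R=np.array(st['tcp_rot']);print(np.round(st['position'],4),np.degrees(np.arctan2(R[1,0],R[0,0])),R[:,2],st['opening'])
save('w5',w[120:340,200:440].repeat(3,0).repeat(3,1)[:600,:])
E
```

```text
[0.5639 0.2979 0.0262] 36.89740322281238 [-8.38155113e-04 -5.37248729e-05 -9.99999647e-01] 1.0022331036631387
```

View pics/w5.png

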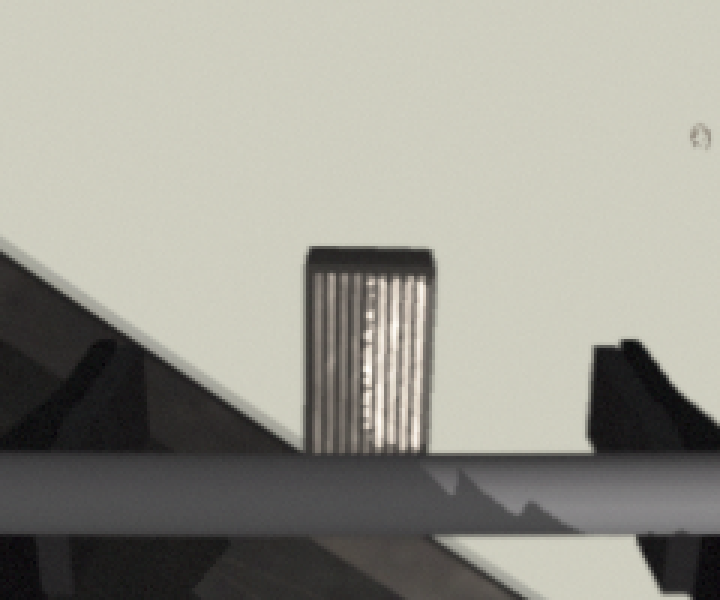

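The block lies straight between the open fingers, with its far top edge at full-image row about 211 and columns 302 to 345. I'll check how well it is centred.

```bash
python3 - <<'E'
from h import *
st=read_state(); C=cam('wrist',st); R=np.array(st['tcp_rot']); p=np.array(st['position'])
for u,v in[(307/3+200,272/3+120),(434/3+200,272/3+120)]:
    q=onplane(C,u,v,.013); print((R.T@(q-p)*1000).round(1))
E
```

```text
[ 20.2 -12.5  14.3]
[20.2 13.6 14.3]
```

Request:
play_rows(plan=[[[0, 0, -0.3, 0, 0, 0, 1], [0, 0, -0.16, 0, 0, 0, 1], [0, 0, 0, 0, 0, 0, -1], [0, 0, 0, 0, 0, 0, -1], [0, 0, 0, 0, 0, 0, -1], [0, 0, 0, 0, 0, 0, -1], [0, 0, 0, 0, 0, 0, -1], [0, 0, 0, 0, 0, 0, -1], [0, 0, 0, 0, 0, 0, -1], [0, 0, 0, 0, 0, 0, -1]]])

```text
time_s: 9.05
position: [0.5672, 0.2996, 0.0079]
tcp_rot: [[0.801, 0.599, 0.008], [0.599, -0.801, 0.004], [0.009, 0.001, -1.0]]
force: [-2.2, 2.5, 18.2]
opening: 0.358
```

Request:
play_rows(plan=[[[0, 0, 0.03, 0, 0, 0, -1], [0, 0, 0, 0, 0, 0, -1], [0, 0, 0, 0, 0, 0, -1]]])

```text
time_s: 9.35
position: [0.5669, 0.2992, 0.008]
tcp_rot: [[0.801, 0.599, 0.007], [0.599, -0.801, 0.003], [0.007, 0.001, -1.0]]
force: [-0.3, 2.2, 10.7]
opening: 0.295
```

```bash
python3 - <<'E'
from h import *
st=read_state(); w=capture('wrist');s=capture('side')
print(np.round(st['position'],4),np.round(st['force'],1),st['opening']*87)
a=cv2.resize(w[120:320,200:440],None,fx=2.5,fy=2.5);b=cv2.resize(s[210:310,230:430],(600,300),interpolation=2)
save('c6',np.vstack([a,b[:100+200]])[:600+200][:600] if 0 else np.vstack([a[:300],b]))
E
```

```text
[0.5669 0.2992 0.008 ] [-0.3  2.2 10.7] 25.63179932763614
```

View pics/c6.png

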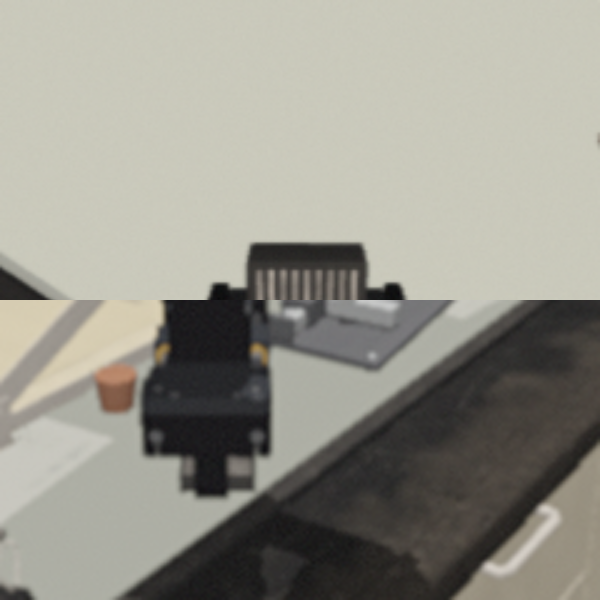

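```bash
python3 - <<'E'
from h import *
import pickle
T=cam('top'); W=cam('wrist',pickle.load(open('w1.pkl','rb')))
def tri(rs):
    A=[];b=[]
    for c,d in rs:
        d=d/np.linalg.norm(d); M=np.eye(3)-np.outer(d,d); A.append(M); b.append(M@c)
    A=np.vstack(A);b=np.hstack(b); x,r,_,_=np.linalg.lstsq(A,b,rcond=None); return x.round(4),np.sqrt(r).round(4)
t=lambda x,y:ray(T,235+(x+.5)/3.4-.5,155+(y+.5)/3.4-.5)
w=lambda x,y:ray(W,60+(x+.5)/1.6-.5,60+(y+.5)/1.6-.5)
print('NL',tri([t(333,238),w(500.5,198)]),'NR',tri([t(585,183),w(265,197)]),'post',tri([t(473,108),w(355,291)]))
g=cv2.cvtColor(cv2.imread('pics/w1.png'),6)
# screws: bright in bed near corners
for (u,v) in [(60+271/1.6,60+211/1.6),(60+489/1.6,60+212/1.6)]:
    print(onplane(W,u,v,.010).round(4),onplane(W,u,v,.017).round(4))
E
```

```text
NL (array([0.5612, 0.1023, 0.0086]), array([0.0008])) NR (array([ 0.5794, -0.0905,  0.0294]), array([0.0033])) post (array([ 0.6412, -0.0099,  0.0526]), array([0.001]))
[ 0.5951 -0.0922  0.01  ] [ 0.5931 -0.0902  0.017 ]
[0.574  0.0946 0.01  ] [0.5723 0.0933 0.017 ]
```

Request:
play_rows(plan=[[[0, 0, 0.06, 0, 0, 0, -1], [0, 0, 0, 0, 0, 0, -1]]])

```text
time_s: 9.65
position: [0.5641, 0.2973, 0.0082]
tcp_rot: [[0.8, 0.6, -0.0], [0.6, -0.8, -0.0], [-0.0, 0.0, -1.0]]
force: [0.6, -0.3, -1.6]
opening: 0.292
```

Request:
play_rows(plan=[[[0, 0, 0.06, 0, 0, 0, -1], [0, 0, 0, 0, 0, 0, -1]]])

```text
time_s: 9.85
position: [0.5639, 0.2972, 0.0107]
tcp_rot: [[0.801, 0.599, -0.001], [0.599, -0.801, -0.0], [-0.001, -0.0, -1.0]]
force: [1.0, 0.9, -1.3]
opening: 0.296
```

Request:
play_rows(plan=[[[0, 0, 0.7, 0, 0, 0, -1], [0, 0, 0.8, 0, 0, 0, -1], [-0.1, -0.3, 0.7, 0, 0, 0, -1], [-0.1, -0.6, 0, 0, 0, 0.0414, -1], [-0.1, -0.6, 0, 0, 0, 0.0414, -1], [0, -0.6, 0, 0, 0, 0.0414, -1], [0, -0.6, 0, 0, 0, 0.0414, -1], [0, -0.6, 0, 0, 0, 0.0414, -1], [0, -0.6, 0, 0, 0, 0.0414, -1], [0, -0.6, 0, 0, 0, 0.0414, -1], [0, -0.6, 0, 0, 0, 0.0414, -1], [0, 0, 0, 0, 0, 0, -1]]])

```text
time_s: 11.05
position: [0.5495, 0.039, 0.1208]
tcp_rot: [[-0.11, 0.994, -0.0], [0.994, 0.11, -0.001], [-0.001, -0.0, -1.0]]
force: [-0.2, 0.3, -1.2]
opening: 0.297
```

Request:
play_rows(plan=[[[0, -0.5, 0, 0, 0, 0, -1], [0, -0.5, -0.3, 0, 0, 0, -1], [0.2, -0.08, -0.4, 0, 0, 0, -1], [0.3, 0, -0.4, 0, 0, 0, -1], [0.3, 0, 0, 0, 0, 0, -1], [0.3, 0, 0, 0, 0, 0, -1], [0.09, 0, 0, 0, 0, 0, -1], [0, 0, 0, 0, 0, 0, -1], [0, 0, 0, 0, 0, 0, -1]]])

```text
time_s: 11.95
position: [0.6076, -0.011, 0.0659]
tcp_rot: [[-0.112, 0.994, -0.002], [0.994, 0.112, 0.0], [0.001, -0.002, -1.0]]
force: [-0.0, 0.3, -1.4]
opening: 0.299
```

```bash
python3 - <<'E'
from h import *
import pickle
st=read_state(); w=capture('wrist');t=capture('top'); pickle.dump(st,open('w7.pkl','wb'))
print(np.round(st['position'],4),tocal(st['position']).round(1),np.round(st['force'],1),np.round(st['joint_positions'],1))
save('w7',w)
E
```

```text
[ 0.6076 -0.011   0.0659] [-5.  12.3] [-0.   0.3 -1.4] [-11.6  40.8  91.4   0.   47.9 -18. ]
```

View pics/w7.png

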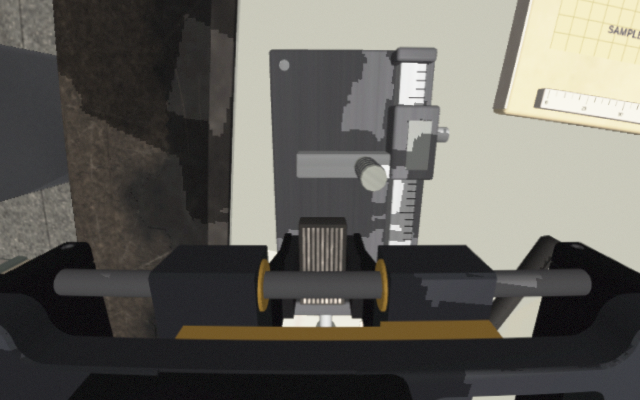

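The block is held square between the fingers with its +y end at row 219, columns 299 to 347. The jaw is open behind it with its front edge at row 177 and the post top at (374,178). The bed's corner is at (271,51), and there is clear space over the bed.

```bash
python3 - <<'E'
from h import *
import pickle
st=pickle.load(open('w7.pkl','rb')); C=cam('wrist',st); R=np.array(st['tcp_rot']);p=np.array(st['position'])
for u,v in[(299,220),(347,220)]:
    q=onplane(C,u,v,p[2]+.013); print('blk end tool',(R.T@(q-p)*1000).round(1),tocal(q).round(1))
for m in(0,.0075):
    for n,u,v,z in[('bedNL',271,51,.01),('jf1',297,177,.028),('jf2',340,178,.028),('post',374,178,.066)]:
        q=onplane(C,u,v,z+m); print(m,n,q.round(4),tocal(q).round(1))
E
```

```text
blk end tool [ 23.9 -11.8 -13. ] [-16.7  36.1]
blk end tool [ 23.9  13.5 -13. ] [ 8.6 36.1]
0 bedNL [0.5609 0.1026 0.01  ] [-38.6 130.4]
0 jf1 [0.587  0.0232 0.028 ] [-21.6  48.6]
0 jf2 [0.6159 0.0258 0.028 ] [ 7.5 47.9]
0 post [0.6314 0.0356 0.066 ] [23.9 55.9]
0.0075 bedNL [0.5622 0.1013 0.0175] [-37.4 129. ]
0.0075 jf1 [0.5874 0.0249 0.0355] [-21.   50.2]
0.0075 jf2 [0.6153 0.0273 0.0355] [ 7.  49.5]
0.0075 post [0.6299 0.0371 0.0735] [22.6 57.5]
```

Request:
play_rows(plan=[[[0.03, -0.02, -0.3, 0, 0, 0, -1], [0, 0, -0.3, 0, 0, 0, -1], [0, 0, -0.24, 0, 0, 0, -1], [0, 0, 0, 0, 0, 0, -1], [0, 0, -0.03, 0, 0, 0, -1], [0, 0, 0, 0, 0, 0, -1], [0, 0, -0.03, 0, 0, 0, -1], [0, 0, 0, 0, 0, 0, -1]]])

```text
time_s: 12.85
position: [0.6105, -0.0126, 0.0214]
tcp_rot: [[-0.112, 0.994, 0.001], [0.994, 0.112, -0.0], [-0.0, 0.001, -1.0]]
force: [-0.1, 0.1, -1.8]
opening: 0.294
```

Request:
play_rows(plan=[[[0, 0, -0.04, 0, 0, 0, -1], [0, 0, 0, 0, 0, 0, -1]]])

```text
time_s: 13.05
position: [0.6102, -0.0126, 0.0191]
tcp_rot: [[-0.112, 0.994, -0.0], [0.994, 0.112, -0.0], [-0.0, -0.0, -1.0]]
force: [-0.1, 0.3, -0.9]
opening: 0.295
```

Request:
play_rows(plan=[[[0, 0, -0.03, 0, 0, 0, -1], [0, 0, 0, 0, 0, 0, -1]]])

```text
time_s: 13.25
position: [0.6105, -0.0126, 0.0181]
tcp_rot: [[-0.112, 0.994, 0.0], [0.994, 0.112, -0.0], [-0.0, 0.0, -1.0]]
force: [-1.5, 0.1, 3.0]
opening: 0.299
```

Request:
play_rows(plan=[[[0, 0, -0.03, 0, 0, 0, -1], [0, 0, 0, 0, 0, 0, -1]]])

```text
time_s: 13.45
position: [0.6105, -0.0126, 0.018]
tcp_rot: [[-0.112, 0.994, 0.001], [0.994, 0.112, -0.0], [-0.0, 0.001, -1.0]]
force: [-2.0, 0.5, 10.4]
opening: 0.299
```

Request:
play_rows(plan=[[[0, 0, 0.03, 0, 0, 0, -1], [0, 0, 0, 0, 0, 0, -0.2], [0, 0, 0, 0, 0, 0, -0.1], [0, 0, 0, 0, 0, 0, -0.1], [0, 0, 0, 0, 0, 0, -0.1], [0, 0, 0, 0, 0, 0, -0.1]]])

```text
time_s: 14.05
position: [0.6117, -0.0128, 0.0181]
tcp_rot: [[-0.112, 0.994, 0.003], [0.994, 0.112, -0.001], [-0.001, 0.003, -1.0]]
force: [3.1, 0.6, 4.6]
opening: 0.445
```

Request:
play_rows(plan=[[[0, 0, 0.05, 0, 0, 0, -0.1], [0, 0, 0.2, 0, 0, 0, -0.1], [0, 0, 0.4, 0, 0, 0, -0.1], [0, 0, 0.6, 0, 0, 0, -0.1], [-0.3, 0, 0.5, 0, 0, 0, -0.1], [-0.6, 0, 0.5, 0, 0, 0, -0.1], [-0.3, 0, 0, 0, 0, 0.04, -1], [0, 0, 0, 0, 0, 0.046, -1], [0, 0, 0, 0, 0, 0.046, -1], [0, 0, 0, 0, 0, 0.046, -1], [0, 0, 0, 0, 0, 0.046, -1], [0, 0, 0, 0, 0, 0.046, -1]]])

```text
time_s: 15.25
position: [0.5487, -0.0123, 0.13]
tcp_rot: [[-0.823, 0.568, -0.003], [0.568, 0.823, 0.001], [0.003, -0.001, -1.0]]
force: [-0.4, 0.3, -0.5]
opening: 0.03
```

Request:
play_rows(plan=[[[0, 0.3, 0, 0, 0, 0.046, -1], [0, 0.3, 0, 0, 0, 0.046, -1], [0, 0.3, 0, 0, 0, 0.046, -1], [0, 0.3, 0, 0, 0, 0.046, -1], [0, 0.3, 0, 0, 0, 0.046, -1], [0, 0.1, 0, 0, 0, 0, -1], [0, 0, 0, 0, 0, 0, -1], [0, 0, 0, 0, 0, 0, -1]]])

```text
time_s: 16.05
position: [0.5499, 0.0671, 0.1301]
tcp_rot: [[-0.994, -0.11, -0.001], [-0.11, 0.994, -0.0], [0.001, -0.0, -1.0]]
force: [0.1, 0.3, 1.0]
opening: 0.002
```

```bash
python3 - <<'E'
from h import *
import pickle
st=read_state(); w=capture('wrist'); pickle.dump(st,open('w8.pkl','wb'))
R=np.array(st['tcp_rot']);print(np.round(st['position'],4),tocal(st['position']).round(1),np.degrees(np.arctan2(R[1,0],R[0,0])),st['opening'])
save('w8',w[:300])
E
```

```text
[0.5499 0.0671 0.1301] [-53.5  96.3] -173.66814172875843 0.002137688965229414
```

View pics/w8.png

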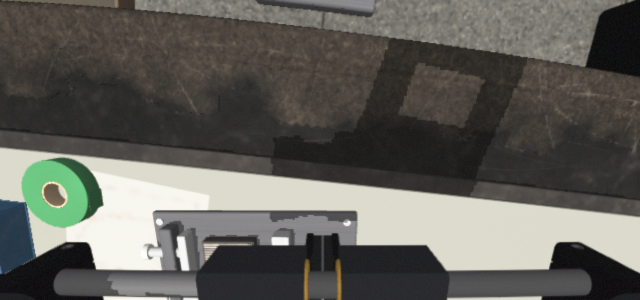

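Request:
play_rows(plan=[[[0.3, 0, 0, 0, 0, 0, -1], [0.4, 0, 0, 0, 0, 0, -1], [0.4, 0, 0, 0, 0, 0, -1], [0.4, 0, -0.2, 0, 0, 0, -1], [0.06, 0, -0.5, 0, 0, 0, -1], [0, 0, -0.5, 0, 0, 0, -1], [0, 0, -0.4, 0, 0, 0, -1], [0, 0, 0, 0, 0, 0, -1], [0, 0, 0, 0, 0, 0, -1]]])

```text
time_s: 17.0
position: [0.6282, 0.0668, 0.05]
tcp_rot: [[-0.994, -0.111, -0.001], [-0.111, 0.994, -0.0], [0.001, 0.0, -1.0]]
force: [-0.1, -0.7, 1.3]
opening: 0.004
```

Request:
play_rows(plan=[[[0.005, -0.05, 0, 0, 0, 0, -1], [0.005, -0.05, 0, 0, 0, 0, -1], [0.005, -0.05, 0, 0, 0, 0, -1], [0.005, -0.05, 0, 0, 0, 0, -1], [0.005, -0.05, 0, 0, 0, 0, -1], [0.005, -0.05, 0, 0, 0, 0, -1], [0.005, -0.05, 0, 0, 0, 0, -1], [0.005, -0.05, 0, 0, 0, 0, -1], [0.005, -0.05, 0, 0, 0, 0, -1]]])

```text
time_s: 17.9
position: [0.6306, 0.0451, 0.0502]
tcp_rot: [[-0.994, -0.112, 0.0], [-0.112, 0.994, 0.0], [-0.0, 0.0, -1.0]]
force: [-0.3, 1.8, 1.7]
opening: 0.008
```

```bash
cat > s.py <<'E'
from h import *
st=read_state(); print(tocal(st['position']).round(2),np.round(st['force'],2),np.round(st['moment'],2))
w=capture('wrist'); C=cam('wrist',st); g=cv2.cvtColor(w,7).astype(int)
for x in(-15,-8):
    r=np.array([g[tuple(np.round(proj(C,[*toworld(x,y),.0355])[::-1]).astype(int))] for y in np.arange(-40,75,.5)])
    d=np.diff(r); i=[j for j in range(1,len(d)) if abs(d[j])>12]; print(x,[(-40+.5*j,int(d[j])) for j in i])
E
python3 s.py
```

```text
[24.22 65.39] [-0.25  1.83  1.72] [ 0.32 -0.06 -0.01]
-15 [(-39.0, 107), (-38.5, 53), (-32.5, -30), (-31.5, -47), (-31.0, -50), (-30.5, -15), (-18.5, 41), (-15.5, -26), (-2.0, -14), (-1.5, -18), (32.5, -14), (34.0, 13), (34.5, 22), (41.5, 26), (42.0, 21), (56.5, -15), (57.0, -22), (57.5, -20)]
-8 [(-39.5, 35), (-39.0, 52), (-38.5, 16), (-33.0, -19), (-32.0, -40), (-31.5, -50), (-31.0, -39), (-19.5, 41), (-16.0, -15), (-14.5, 46), (-14.0, 34), (-3.0, -46), (-2.5, -39), (30.0, -17), (30.5, -61), (31.5, -15), (34.5, 16), (41.0, 25), (41.5, 32), (57.0, -21), (57.5, -24)]
```

Request:
play_rows(plan=[[[0.0035, -0.03, 0, 0, 0, 0, -1], [0.0035, -0.03, 0, 0, 0, 0, -1], [0.0035, -0.03, 0, 0, 0, 0, -1], [0.0035, -0.03, 0, 0, 0, 0, -1], [0.0035, -0.03, 0, 0, 0, 0, -1], [0.0035, -0.03, 0, 0, 0, 0, -1], [0.0035, -0.03, 0, 0, 0, 0, -1], [0.0035, -0.03, 0, 0, 0, 0, -1]]])

```text
time_s: 18.75
position: [0.6319, 0.0331, 0.0501]
tcp_rot: [[-0.994, -0.112, -0.0], [-0.112, 0.994, 0.0], [0.0, 0.0, -1.0]]
force: [-0.1, 3.8, 1.1]
opening: 0.003
```

```bash
python3 s.py
```

```text
[24.15 53.36] [-0.1   3.81  1.12] [ 0.49 -0.04  0.02]
-15 [(-39.5, 89), (-39.0, 71), (-38.0, 14), (-32.5, -19), (-32.0, -44), (-31.5, -62), (-30.5, -23), (-20.5, 26), (-19.5, 24), (-18.5, -18), (-18.0, -18), (-13.5, -15), (29.5, 30), (30.0, 40), (45.0, -18), (45.5, -26)]
-8 [(-39.0, 46), (-38.5, 21), (-33.0, -16), (-32.5, -33), (-31.5, -56), (-31.0, -45), (-21.0, 26), (-20.5, 22), (-18.5, -17), (-17.5, 57), (-17.0, 35), (-15.0, -45), (-14.5, -34), (28.0, -39), (28.5, -35), (29.0, 15), (29.5, 36), (30.0, 20), (45.0, -20), (45.5, -29)]
```

Request:
play_rows(plan=[[[0.0018, -0.016, 0, 0, 0, 0, -1], [0.0018, -0.016, 0, 0, 0, 0, -1], [0.0018, -0.016, 0, 0, 0, 0, -1], [0.0018, -0.016, 0, 0, 0, 0, -1], [0.0018, -0.016, 0, 0, 0, 0, -1], [0.0018, -0.016, 0, 0, 0, 0, -1], [0.0018, -0.016, 0, 0, 0, 0, -1]]])

```text
time_s: 19.5
position: [0.6325, 0.0273, 0.0501]
tcp_rot: [[-0.994, -0.112, -0.0], [-0.112, 0.994, 0.0], [0.0, 0.0, -1.0]]
force: [-0.3, 2.6, 2.1]
opening: 0.003
```

```bash
python3 s.py
```

```text
[24.12 47.48] [-0.34  2.55  2.07] [0.49 0.07 0.04]
-15 [(-39.5, 44), (-39.0, 124), (-38.5, 29), (-32.5, -33), (-31.5, -48), (-31.0, -55), (-20.0, -16), (-19.5, -16), (23.5, 32), (24.0, 37), (39.0, -20), (39.5, -24)]
-8 [(-39.5, 27), (-39.0, 45), (-32.5, -24), (-32.0, -44), (-31.5, -57), (-30.5, -25), (-24.0, 16), (-23.5, 61), (-22.5, 34), (-21.0, -41), (-20.0, -35), (22.0, -39), (22.5, -35), (23.0, 13), (24.0, 34), (24.5, 24), (39.0, -16), (39.5, -31)]
```

Request:
play_rows(plan=[[[0.001, -0.01, 0, 0, 0, 0, -1], [0.001, -0.01, 0, 0, 0, 0, -1], [0.001, -0.01, 0, 0, 0, 0, -1], [0.001, -0.01, 0, 0, 0, 0, -1], [0.001, -0.01, 0, 0, 0, 0, -1]]])

```text
time_s: 20.05
position: [0.6328, 0.0248, 0.0501]
tcp_rot: [[-0.994, -0.112, -0.0], [-0.112, 0.994, -0.0], [0.0, -0.0, -1.0]]
force: [-0.3, 3.4, 1.4]
opening: 0.004
```

Request:
play_rows(plan=[[[0.001, -0.008, 0, 0, 0, 0, -1], [0.001, -0.008, 0, 0, 0, 0, -1], [0.001, -0.008, 0, 0, 0, 0, -1]]])

```text
time_s: 20.35
position: [0.6329, 0.0236, 0.0501]
tcp_rot: [[-0.994, -0.112, -0.0], [-0.112, 0.994, -0.0], [0.0, 0.0, -1.0]]
force: [0.1, 3.7, 1.7]
opening: 0.003
```

Request:
play_rows(plan=[[[0.0006, -0.006, 0, 0, 0, 0, -1], [0.0006, -0.006, 0, 0, 0, 0, -1]]])

```text
time_s: 20.55
position: [0.633, 0.023, 0.0501]
tcp_rot: [[-0.994, -0.112, -0.0], [-0.112, 0.994, 0.0], [0.0, 0.0, -1.0]]
force: [-0.2, 3.2, 2.0]
opening: 0.007
```

Request:
play_rows(plan=[[[0.0006, -0.006, 0, 0, 0, 0, -1], [0.0006, -0.006, 0, 0, 0, 0, -1]]])

```text
time_s: 20.75
position: [0.6331, 0.0225, 0.0501]
tcp_rot: [[-0.994, -0.112, 0.0], [-0.112, 0.994, 0.0], [-0.0, 0.0, -1.0]]
force: [0.2, 4.2, 1.7]
opening: 0.005
```

Request:
play_rows(plan=[[[0.0006, -0.005, 0, 0, 0, 0, -1], [0.0006, -0.005, 0, 0, 0, 0, -1]]])

```text
time_s: 20.95
position: [0.6331, 0.0223, 0.0501]
tcp_rot: [[-0.994, -0.112, -0.0], [-0.112, 0.994, 0.001], [-0.0, 0.001, -1.0]]
force: [0.0, 6.0, 3.4]
opening: 0.004
```

Request:
play_rows(plan=[[[0, -0.002, 0, 0, 0, 0, -1], [0, 0, 0, 0, 0, 0, -1], [0, 0, 0, 0, 0, 0, -1], [0, 0, 0, 0, 0, 0, -1]]])

```text
time_s: 21.35
position: [0.6331, 0.0223, 0.0501]
tcp_rot: [[-0.994, -0.112, 0.0], [-0.112, 0.994, 0.001], [-0.0, 0.001, -1.0]]
force: [-0.2, 5.3, 1.5]
opening: 0.003
```

```bash
python3 s.py
```

```text
[24.14 42.53] [-0.17  5.31  1.55] [ 0.82  0.05 -0.01]
-15 [(-39.5, 36), (-39.0, 93), (-38.5, 64), (-32.5, -28), (-31.5, -53), (-31.0, -52), (-30.5, -14), (-25.5, -14), (18.5, 26), (19.0, 38), (19.5, 14), (34.0, -18), (34.5, -24), (35.5, -14)]
-8 [(-39.5, 31), (-38.5, 40), (-32.5, -23), (-32.0, -49), (-31.5, -53), (-30.5, -22), (-28.0, 54), (-27.5, 44), (-25.0, -45), (-24.5, -32), (17.0, -25), (17.5, -51), (19.0, 29), (19.5, 35), (20.0, 13), (34.0, -18), (34.5, -25), (35.0, -16)]
```

Request:
play_rows(plan=[[[0, -0.004, 0, 0, 0, 0, -1], [0, 0, 0, 0, 0, 0, -1], [0, 0, 0, 0, 0, 0, -1]]])

```text
time_s: 21.7
position: [0.6331, 0.0223, 0.0501]
tcp_rot: [[-0.994, -0.112, -0.0], [-0.112, 0.994, 0.001], [-0.0, 0.001, -1.0]]
force: [0.3, 5.1, 2.3]
opening: 0.006
```

Request:
play_rows(plan=[[[0, 0, 0, 0, 0, 0, -1], [0, 0, 0, 0, 0, 0, -1], [0, 0, 0, 0, 0, 0, -1]]])

```text
time_s: 22.0
position: [0.6331, 0.0223, 0.0501]
tcp_rot: [[-0.994, -0.112, -0.0], [-0.112, 0.994, 0.001], [-0.0, 0.001, -1.0]]
force: [-0.2, 5.9, 2.7]
opening: 0.005
```

Request:
play_rows(plan=[[[0.0005, -0.006, 0, 0, 0, 0, -1], [0, 0, 0, 0, 0, 0, -1], [0, 0, 0, 0, 0, 0, -1]]])

```text
time_s: 22.3
position: [0.6331, 0.0222, 0.0501]
tcp_rot: [[-0.994, -0.112, -0.0], [-0.112, 0.994, 0.001], [-0.0, 0.001, -1.0]]
force: [0.1, 6.2, 2.3]
opening: 0.004
```

Request:
play_rows(plan=[[[0.0005, -0.006, 0, 0, 0, 0, -1], [0, 0, 0, 0, 0, 0, -1], [0, 0, 0, 0, 0, 0, -1]]])

```text
time_s: 22.6
position: [0.6331, 0.0222, 0.0501]
tcp_rot: [[-0.994, -0.112, -0.0], [-0.112, 0.994, 0.002], [-0.0, 0.002, -1.0]]
force: [0.2, 6.4, 2.2]
opening: 0.003
```

Request:
play_rows(plan=[[[0.0005, -0.006, 0, 0, 0, 0, -1], [0, 0, 0, 0, 0, 0, -1], [0, 0, 0, 0, 0, 0, -1], [0, 0, 0, 0, 0, 0, -1], [0, 0, 0, 0, 0, 0, -1]]])

```text
time_s: 23.1
position: [0.6331, 0.0222, 0.0501]
tcp_rot: [[-0.994, -0.112, -0.0], [-0.112, 0.994, 0.002], [-0.0, 0.002, -1.0]]
force: [0.2, 7.7, 1.8]
opening: 0.006
```

```bash
python3 s.py; python3 - <<'E'
from h import *
w=capture('wrist'); save('w9',cv2.resize(w[110:260,180:420],None,fx=3,fy=3,interpolation=2))
print(np.round(read_state()['force'],2))
E
```

```text
[24.1  42.37] [0.17 7.7  1.78] [ 1.2  -0.02  0.02]
-15 [(-39.0, 88), (-38.5, 75), (-32.5, -25), (-32.0, -50), (-31.0, -52), (-30.5, -23), (-25.5, -14), (-25.0, -14), (19.0, 33), (19.5, 27), (34.0, -14), (34.5, -22), (35.0, -22)]
-8 [(-39.5, 25), (-39.0, 49), (-32.5, -21), (-32.0, -46), (-31.5, -53), (-31.0, -31), (-28.5, 37), (-27.5, 43), (-27.0, -22), (-26.5, -40), (17.0, -18), (17.5, -61), (18.5, 32), (19.5, 38), (34.0, -14), (34.5, -20), (35.0, -26)]
[0.71 7.04 2.02]
```

View pics/w9.png

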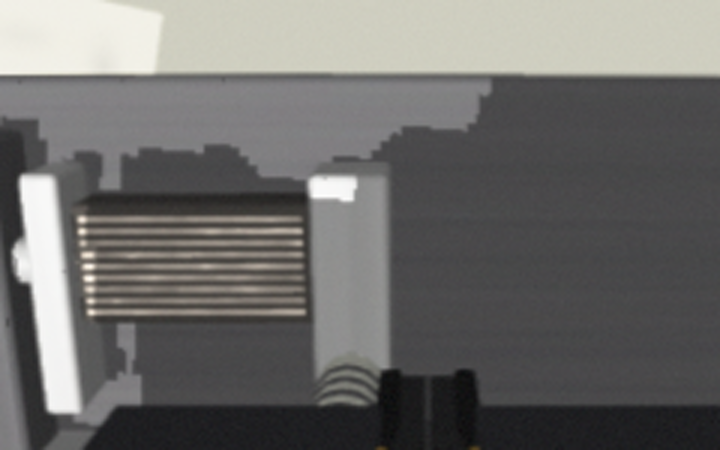

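The view shows the block lengthwise and flush between the anvil (left, x≈80) and the jaw (x≈308), all square. The force on the post is 7.0 to 7.7 N. I'm releasing now.

Request:
play_rows(plan=[[[0, 0, 0, 0, 0, 0, -1], [0, 0, 0, 0, 0, 0, -1], [-0.002, 0.02, 0, 0, 0, 0, -1], [-0.004, 0.04, 0, 0, 0, 0, -1], [-0.015, 0.12, 0, 0, 0, 0, -1], [0, 0, 0.3, 0, 0, 0, -1], [0, 0, 0.6, 0, 0, 0, -1], [-0.2, 0, 0.6, 0, 0, 0, -1], [-0.4, 0, 0.6, 0, 0, 0, -1], [-0.4, 0, 0, 0, 0, 0, -1], [0, 0, 0, 0, 0, 0, -1], [0, 0, 0, 0, 0, 0, -1]]])

```text
time_s: 24.4
position: [0.5826, 0.0293, 0.1557]
tcp_rot: [[-0.994, -0.112, 0.001], [-0.112, 0.994, -0.001], [-0.001, -0.001, -1.0]]
force: [0.8, 0.4, 0.3]
opening: 0.003
```

```bash
python3 - <<'E'
from h import *
st=read_state(); w=capture('wrist')
print(np.round(st['position'],4),np.round(st['force'],2),st['time_s'])
g=w[150:330,140:400]; save('w10',cv2.resize(g,None,fx=3,fy=3,interpolation=2))
E
```

```text
[0.5826 0.0293 0.1557] [0.75 0.43 0.25] 24.4
```

View pics/w10.png

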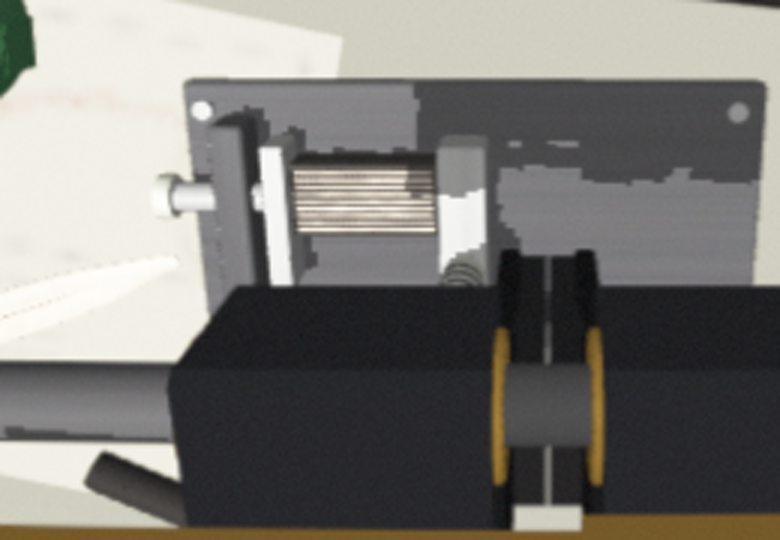

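The block sits flush between the anvil (x≈293) and the jaw (x≈437). The fingers are clear of everything. Handing in.

```bash
python3 -c "
from rig import *
print(hand_in())"
```

```text
the job is handed in; nothing more can be done
None
```

I opened the jaw by its post to about 0.076 m and laid the block lengthwise on the bed. I then slid the jaw shut from behind the post and held a light push of 5 to 7.7 N for about 2 s. After that I backed off, and I handed the job in at about 24.5 s of the allowed 61.

- **Final picture:** the block is flush and square between the anvil and the jaw, with the fingers clear. From the image edges, the jaw reads about 0.044 m. The jaw's contact force on the block and its cocking can't be measured directly. From the push I estimate about 5 N on the block and under 0.03 rad of cocking while pressing.
- **Bystanders:** I never went near the tape roll, stopper or clip, and no contact showed in the force readings. I did not measure their positions again at the end.
- **Surface height:** the fingertips met the mat at about z = 8 mm, not 0, pressing with about 18 N. From then on I found heights by contact. The block touched the bed at a tool height of 18 mm, 10 mm above the mat, which matches the bed thickness.

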